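Raise the telescoping prop to its next hole and lay the glass bend across the stand

TASK

Pull the stand's telescoping prop up until its sprung button pops out through the upper hole of the sleeve and locks it. Then take the bent glass tube from the wooden holder and turn it so that it lies in the notches of both the prop and the fixed post, its long leg hanging over the beaker; let go of it only once it rests in the notches. Leave the reagent jar, the vial and the dish where they stand.

Things in the scene. Friction and masses are not known exactly. Their poses are not given: they have to be found in the camera images.
- stand: Dark steel base plate 120 x 270 x 12 mm, fixed to the bench. Origin: on the bench, midway between its two uprights; z up. Along its y axis stand the fixed post (18 mm steel rod) at y = +60 mm, the telescoping prop at y = -60 mm and a small beaker at y = -115 mm. Post and prop each carry an aluminium fork with a V notch on top.
- sleeve: Outer tube of the prop: upright aluminium square tube, 30 mm outside, fixed on the stand, top 112 mm above the bench; a 23 mm square steel inner tube slides in it, without turning or tilting. Origin on the bench on its axis, axes as the stand's. Its +x face (away from the robot at yaw 0) has two 13 mm square holes, centred 40 and 90 mm above the bench.
- prop (a joint): Height of the inner tube in m, up positive: 0 = its button level with the lower hole, 0.050 = with the upper hole; stops at -0.003 and 0.0535. Starts between the holes, button pressed in. 5 to 6 N of friction: it stays where it is left; 0.2 kg. Once the button is out in a hole the tube has 1.5 mm of play either way and can go neither up nor down.
- button (a joint): Sprung steel button, 10 mm diameter, on the inner tube, facing the stand's +x. Value in m: 0 = pressed in behind the sleeve wall, 0.007 = popped right out through a hole (4 mm proud of the sleeve). It pops by itself when level with a hole.
- prop_notch (a point): Where the glass tube's axis lies when seated in the prop's fork; rises with prop, 195 mm above the bench at 0.050. Fork: 38 mm (stand x) x 16 mm (stand y) x 40 mm high, vertical outer faces that can be pinched from above; its top 10 mm above this point, its underside 30 mm below. V notch 20 mm deep, 23 mm wide at the mouth, open along the stand's y.
- post_notch (a point): The same point of the same fork on the fixed post, 195 mm above the bench; 120 mm horizontally from prop_notch, along the stand's +y.
- beaker_mouth (a point): Centre of the mouth of the small glass beaker fixed on the stand just outside the prop, 60 mm in diameter, its rim 72 mm above the bench.
- glass_bend: Bent tube of green-tinted glass, 10 mm diameter, 60 g: a straight bridge with a leg bent down at each end. Origin: middle of the bridge's axis; x along the bridge towards the long leg, z up. Long leg: plain, at x = +115 mm, end 100 mm below the axis. Short leg: at x = -115 mm, with a black rubber bung 23 mm wide, foot 58 mm below the axis. Starts hanging in the holder's notches.
- long_tip (a point): Lower end of the long leg of the glass bend, (115, 0, -100) mm in the frame of glass_bend.
- holder: Wooden holder fixed to the bench, base 150 x 90 x 18 mm, with two notched uprights 110 mm apart along its x axis, 140 mm high. Origin on the bench under its middle; the glass bend starts along its x, axis 130 mm above the bench, long leg to +x; between the uprights the bridge is free to be gripped.
- reagent: Bystander: white jar with a blue cap, 60 mm diameter, 130 mm high; origin at the middle of its underside.
- vial: Bystander: small amber vial with a red cap, 30 mm diameter, 60 mm high; origin at the middle of its underside.
- dish: Bystander: white porcelain dish, 80 mm diameter, 35 mm high; origin at the middle of its underside.
Things that resemble listed ones, but are neither listed nor needed, are in the scene too. Several things have the shape of the glass_bend; the one meant has the colours described above.

How it is judged:
By the outcome, as a careful person would: the job done as asked, in the order asked, and still so for the second after the job is handed in, with the robot touching nothing.
It also fails if it takes over 59 s, if anything falls off the work surface, if the arm or the gripper's body presses on something with over 40 N, if the wrist force passes 120 N, or if a joint passes its speed limit or range.

ROBOT

A 6-joint arm with a two-finger parallel gripper is mounted at the origin on the work surface. World frame = base frame: x ahead of the robot, y to its left, z up, the work surface at z = 0. Lengths are in m, angles in rad, forces in N, time in s.
With the tool pointing down it reaches from about 0.3 to 0.775 m from the base axis. Payload 14.6 kg.
Tool frame: the origin (TCP) lies on the front face of the gripper's body, between the roots of the fingers; the fingertips stand 97 mm ahead of it and the grasp point (between the pads) lies 78 mm ahead of it; z points along the fingers, y is the line along which they close (so a half turn about z gives the same grasp; the last joint's range is limited). The gripper opens to 94 mm and grips with 3 to 60 N. Pads are 16 mm wide; open, the fingers measure 119 mm over their backs; the gripper's body (75 mm by 177 mm) begins 78 mm behind the grasp point.
Start: joints at [-1.209, 0.3, 1.521, -0, 1.321, -0.067], TCP at [0.229, -0.5, 0.303] pointing down, gripper open.
Joint ranges: [-3.03, 3.03], [-0.79, 2.21], [0.23, 2.52], [-1.04, 4.18], [0, 3.07], [-2.55, 2.55]. Speed limits (rad/s): [2.22, 2.22, 2.57, 3.14, 3.14, 3.14].

INTERFACE

Orientations are given as a unit quaternion [x, y, z, w].
In Python, from plant import * gives the robot as it stands.
- The arm moves only by the tool carry_out, never from a script. Its argument "plan" is a list of rows, each a list of 7 numbers: the shift along the tool's x, y, z in cm, then the turn, a rotation vector about the tool's x, y, z in degrees, then the closure in counts, from 0 (fully open) to 255 (shut). A call has 1 to 5 rows; each row is the pose to reach, as a shift and turn from the pose commanded when the call began, along the tool's axes at that moment; what a row does not reach only later rows make up. A row lasts 1/10 s, in which the tool goes at most 50 mm and 8.59 degrees, less where a joint would pass 70% of its speed; a pose out of reach is approached as far as the arm can. A call with a gripper value outside its range is refused whole. The fingers move at their own pace and stop on an object; the grip force is fixed at half the most. Time passes only in rows, so rows that repeat a pose let the fingers close. It gives the time, the measured TCP pose, the force, the opening and the grip force at its end, in the units of the state.
- get_state(): the state, without advancing time (a new reading comes with each control period).
- read_camera(name): name is "scene" or "top" or "wrist"; returns the picture (420x560x3 uint8, blue, green, red); there is no depth.
- camera_info(name): a dict with "intrinsics" (3x3 intrinsics, pixels), "R" (3x3) and "t" (3): a world point X has camera coordinates R X + t. Camera axes: x right, y down, z forward; pixel columns grow to the right and rows downward; lengths in m; the calibration is good to about 2 mm. A picture is of the moment at which its call begins: read the wrist's pose just before it. camera_info takes no time and is no camera call; for the wrist camera it gives the pose at the moment of the call.
- finish_job(): hands the job in; it is judged then, once.
The state is a dict: "clock": time; "q": joint angles; "qd": joint speeds; "joint_efforts": joint torques, N m; "tool_pos": TCP position; "ee_rot": TCP orientation; "force": force on the tool from outside, world axes, zero at the start; "moment": the same for the moment, N m; "gripper_width": opening from 0.0 (shut) to 1.0 (fully open); "grasp_force": force on a finger pad.
Only numpy, scipy, OpenCV 4.12 (cv2) and the standard library are available. Lean on these libraries where they do the work, as an engineer would, in place of code of your own. Each camera call takes 0.05 s, during which the arm holds its last target. There are 200 camera calls.

## Working session

There is one attempt and no reset: what is moved stays moved. The work goes in short steps, Python scripts to look and compute and a tool call to move; the robot and the scene stay as the last step left them, time stands still between calls to the robot, and variables do not carry over. Pictures are saved under pics/ and viewed, at most 10 in all, crops included, and the job is handed in when it is done.

Besides the shell and the picture viewer there is one more tool, called after "Call:" as name(argument=value, ...), one argument or row to a line, values as JSON. carry_out: Moves the arm, as the interface text tells. Its arguments: {"type":"object","properties":{"plan":{"type":"array","items":{"type":"array","items":{"type":"number"}}}},"required":["plan"]}

```bash
mkdir -p pics; ls; python3 - <<'E'
from plant import *
import cv2,numpy as np
print(get_state())
for n in("scene","top"):
    im=read_camera(n);cv2.imwrite(f"pics/{n}0.png",im);c=camera_info(n)
    print(n,np.round(c["intrinsics"],1).tolist(),np.round(c["R"],3).tolist(),np.round(c["t"],3).tolist())
E
```

```text
pics
{'clock': 0.0, 'q': array([-1.20860705e+00,  3.00494653e-01,  1.52158619e+00, -1.60711748e-05,
        1.32069441e+00, -6.66070695e-02]), 'qd': array([-0.00117671,  0.00024622, -0.00053808,  0.00055017,  0.00174301,
       -0.00053741]), 'joint_efforts': array([ 2.11798630e-05, -5.31806839e+01, -3.52738559e+01,  7.08671822e-02,
        2.43711344e-02, -1.22061506e-04]), 'tool_pos': array([ 0.22861521, -0.50007045,  0.30207118]), 'ee_rot': array([ 9.77104020e-01,  2.12761331e-01, -9.47710623e-05, -5.83710647e-04]), 'force': array([-0.256357  ,  0.33874338,  0.30284539]), 'moment': array([-0.00110227, -0.0394061 ,  0.01204322]), 'grasp_force': 0.0, 'gripper_width': 1.0012104716506476}
scene [[473.7, 0.0, 280.9], [0.0, 473.7, 205.4], [0.0, 0.0, 1.0]] [[-0.47, 0.882, -0.016], [0.635, 0.325, -0.701], [-0.613, -0.34, -0.713]] [0.276, -0.321, 1.575]
top [[524.2, 0.0, 276.1], [0.0, 524.2, 209.4], [0.0, 0.0, 1.0]] [[-0.007, -1.0, -0.002], [-0.992, 0.007, -0.125], [0.125, 0.001, -0.992]] [0.023, 0.669, 1.176]
```

View pics/scene0.png

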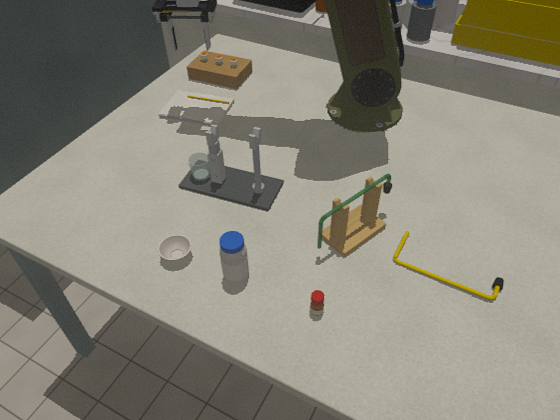

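View pics/top0.png

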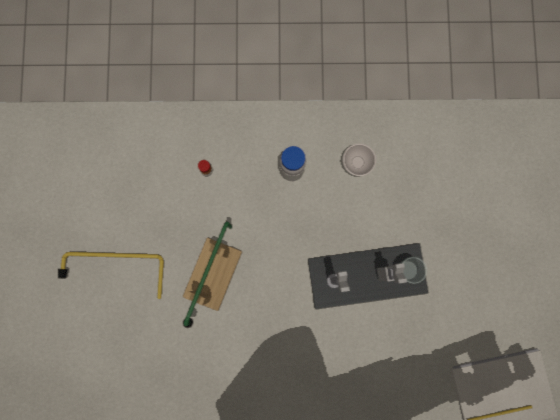

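The scene view shows the stand at about (232,185), with the prop on the left at (215,155) and the post at (257,160). The green bend on its holder runs from (320,220) to (388,180). In the top view the stand plate corners are near (308,257), (420,245), (427,293) and (315,307). The green bend runs from (229,222) at the long leg to (187,322) at the bung. Yellow bends are decoys.

```bash
cat > h.py <<'E'
import cv2,numpy as np
from plant import *
def cam(n):
    c=camera_info(n);return [np.array(c[k],float) for k in("intrinsics","R","t")]
def ray(c,px):
    K,R,t=c;d=R.T@np.linalg.solve(K,[px[0],px[1],1.]);return -R.T@t,d
def onz(c,px,z):
    o,d=ray(c,px);return o+d*(z-o[2])/d[2]
def proj(c,X):
    K,R,t=c;p=K@(R@np.asarray(X,float)+t);return p[:2]/p[2]
def tri(c1,p1,c2,p2):
    A=[];b=[]
    for c,p in((c1,p1),(c2,p2)):
        o,d=ray(c,p);d/=np.linalg.norm(d);M=np.eye(3)-np.outer(d,d);A.append(M);b.append(M@o)
    return np.linalg.lstsq(np.vstack(A),np.hstack(b),rcond=None)[0]
E
python3 - <<'E'
from h import *
np.set_printoptions(precision=4,suppress=True)
T=cv2.imread("pics/top0.png");S=cv2.imread("pics/scene0.png");ct,cs=cam("top"),cam("scene")
def big(m):
    c,_=cv2.findContours(m.astype(np.uint8)*255,cv2.RETR_EXTERNAL,cv2.CHAIN_APPROX_NONE);return max(c,key=cv2.contourArea)
h=cv2.cvtColor(T,cv2.COLOR_BGR2HSV)
g=(h[...,0]>60)&(h[...,0]<95)&(h[...,1]>90)&(h[...,2]>30);g[:,:150]=0;g[:,300:]=0
r=cv2.minAreaRect(big(g));print("green",r)
b=cv2.boxPoints(r);print([onz(ct,p,.13) for p in b])
hs=cv2.cvtColor(S,cv2.COLOR_BGR2HSV)
d=(T.max(2)<75);d[:235]=0;d[312:]=0;d[:,:300]=0;d[:,435:]=0
d=cv2.morphologyEx(d.astype(np.uint8),cv2.MORPH_CLOSE,np.ones((9,9)))
r=cv2.minAreaRect(big(d));print("plate",r);c=[onz(ct,p,.012) for p in cv2.boxPoints(r)];print(np.array(c),np.mean(c,0),[np.linalg.norm(c[i]-c[i-1]) for i in range(4)])
a=cv2.resize(T[235:315,300:440],None,fx=5,fy=5,interpolation=cv2.INTER_CUBIC)
e=cv2.resize(S[115:215,170:290],None,fx=4.5,fy=4.5,interpolation=cv2.INTER_CUBIC)[:,:]
cv2.imwrite("pics/a.png",a);cv2.imwrite("pics/e.png",e)
E
```

```text
green ((186.38235473632812, 320.9706115722656), (4.6081767082214355, 8.48874568939209), 14.03624439239502)
[array([0.4158, 0.2147, 0.13  ]), array([0.4327, 0.2106, 0.13  ]), array([0.4303, 0.2012, 0.13  ]), array([0.4134, 0.2053, 0.13  ])]
plate ((367.2546691894531, 275.3249206542969), (50.879173278808594, 114.28811645507812), 82.05652618408203)
[[ 0.5566 -0.0541  0.012 ]
 [ 0.5918 -0.3218  0.012 ]
 [ 0.4741 -0.3333  0.012 ]
 [ 0.4397 -0.0687  0.012 ]] [ 0.5156 -0.1945  0.012 ] [np.float64(0.11774019579829073), np.float64(0.27002975718528593), np.float64(0.11819565031986912), np.float64(0.26681552158876126)]
```

View pics/a.png

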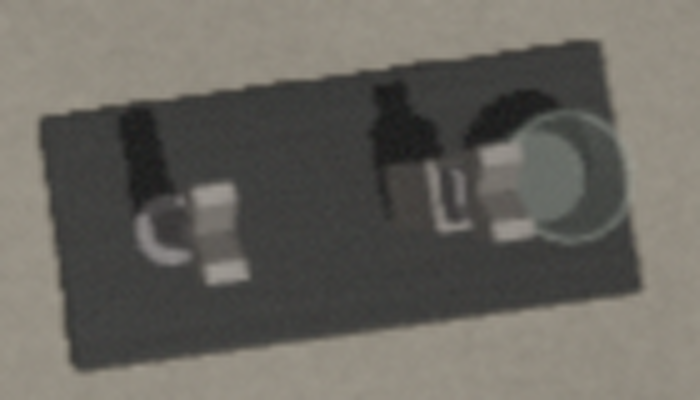

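View pics/e.png

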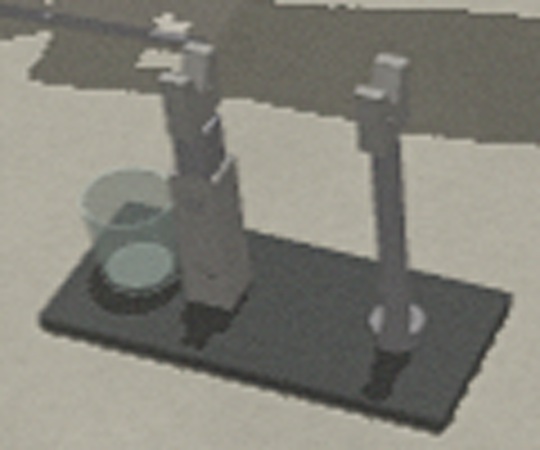

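The top crop shows the post fork's top centred at crop (220,234) and the prop's at (507,192). The beaker mouth is at (572,175). In the scene crop the prongs' tops sit at (382,77) for the post and (189,64) for the prop. I'll compute positions from these.

```bash
python3 - <<'E'
from h import *
np.set_printoptions(precision=4,suppress=True)
T=cv2.imread("pics/top0.png");S=cv2.imread("pics/scene0.png");ct,cs=cam("top"),cam("scene")
ta=lambda x,y:((x+.5)/5-.5+300,(y+.5)/5-.5+235)
se=lambda x,y:((x+.5)/4.5-.5+170,(y+.5)/4.5-.5+115)
P=tri(ct,ta(220,234),cs,se(382,77));Q=tri(ct,ta(507.5,192),cs,se(189,64))
post=onz(ct,ta(220,234),.205);print("post tri",P,"onz",post,"prop tri",Q)
for z in(.165,.175,.185,.195):
    q=onz(ct,ta(507.5,192),z);d=post-q;print(z,q,np.hypot(*d[:2]),np.degrees(np.arctan2(-d[0],d[1])),proj(cs,q),se(189,64))
print("beaker",onz(ct,ta(572,175),.072))
h=cv2.cvtColor(T,cv2.COLOR_BGR2HSV)
g=(h[...,0]>55)&(h[...,0]<100)&(h[...,1]>60);g[:,:170]=0;g[:,245:]=0;g[:205]=0;g[335:]=0
ys,xs=np.nonzero(g);vx,vy,x0,y0=cv2.fitLine(np.c_[xs,ys].astype(np.float32),cv2.DIST_HUBER,0,.01,.01).ravel()
s=(xs-x0)*vx+(ys-y0)*vy;e=[(x0+vx*k,y0+vy*k) for k in(s.min(),s.max())];E=[onz(ct,p,.13) for p in e];print(len(xs),e,E,np.linalg.norm(E[0]-E[1]))
# scene view ends
hs=cv2.cvtColor(S,cv2.COLOR_BGR2HSV);m=(hs[...,0]>55)&(hs[...,0]<100)&(hs[...,1]>80);m[:,:300]=0;m[:,410:]=0;m[:165]=0;m[260:]=0
k,_=cv2.findContours(m.astype(np.uint8),0,2);k=np.vstack([c for c in k if len(c)>3]);print(m.sum(),cv2.boundingRect(k))
print("proj E in scene",[proj(cs,p) for p in E])
# wood base
w=(h[...,0]>8)&(h[...,0]<22)&(h[...,1]>90);w[:,:170]=0;w[:,250:]=0;w[:220]=0;w[330:]=0
kk,_=cv2.findContours(w.astype(np.uint8),0,1);r=cv2.minAreaRect(np.vstack([c for c in kk if len(c)>5]));b=[onz(ct,p,.018) for p in cv2.boxPoints(r)];print(r,np.array(b),np.mean(b,0))
for nm,px,z in(("jar",(293,158),.13),("vial",(204,166),.06),("dish",(358,160),.035)):print(nm,onz(ct,px,z))
E
```

```text
post tri [ 0.5037 -0.1144  0.2024] onz [ 0.5038 -0.1143  0.205 ] prop tri [ 0.5193 -0.2334  0.1819]
0.165 [ 0.5196 -0.2378  0.165 ] 0.12450787173680782 7.270749492240304 [210.7641 133.777 ] (211.61111111111111, 128.83333333333334)
0.175 [ 0.5195 -0.2354  0.175 ] 0.12217426971363451 7.396745607667707 [211.0576 130.8605] (211.61111111111111, 128.83333333333334)
0.185 [ 0.5195 -0.2331  0.185 ] 0.11984128150914063 7.527647989428607 [211.3551 127.9056] (211.61111111111111, 128.83333333333334)
0.195 [ 0.5195 -0.2307  0.195 ] 0.11750894368306163 7.663747451485258 [211.6565 124.9116] (211.61111111111111, 128.83333333333334)
beaker [ 0.5272 -0.2887  0.072 ]
346 [(np.float64(184.27344337696562), np.float64(325.11185479431856)), (np.float64(226.6734303912686), np.float64(221.45736255392103))] [array([0.4145, 0.2123, 0.13  ]), array([0.6322, 0.1244, 0.13  ])] 0.23477620838154714
235 (320, 174, 71, 50)
proj E in scene [array([390.1305, 172.5556]), array([319.8799, 218.6599])]
((211.9544677734375, 273.73651123046875), (37.43069076538086, 63.97795486450195), 22.203479766845703) [[0.47   0.2368 0.018 ]
 [0.6073 0.1819 0.018 ]
 [0.5735 0.1003 0.018 ]
 [0.4371 0.1561 0.018 ]] [0.522  0.1688 0.018 ]
jar [ 0.7702 -0.0196  0.13  ]
vial [0.7688 0.1841 0.06  ]
dish [ 0.7858 -0.1763  0.035 ]
```

Everything agrees: the fork spacing is 120 mm at prop top z≈0.183, the yaw is 7.5°, and the bend centre is about (0.522,0.168) with heading −22°. I'll write a helper and move above the prop.

```bash
cat >> h.py <<'E'
from scipy.spatial.transform import Rotation as Ro
def go(x,y,z,yaw):
    s=get_state();R=Ro.from_quat(s["ee_rot"]);a=np.radians(yaw)/2
    G=Ro.from_quat([np.cos(a),np.sin(a),0,0])
    print("cm",np.round(R.inv().apply(np.array([x,y,z])-s["tool_pos"])*100,2),"deg",np.round((R.inv()*G).as_rotvec(degrees=True),1),"t",round(s["clock"],2),"pos",np.round(s["tool_pos"],4),"F",np.round(s["force"],1),"w",round(float(s["gripper_width"]),3))
E
python3 -c "
from h import *
go(.5195,-.233,.36,97.5)"
```

```text
cm [ 37.56 -12.2   -5.77] deg [ -0.   -0.  -72.9] t 0.1 pos [ 0.2286 -0.5001  0.3022] F [-0.1 -0.4  0.6] w 1.002
```

Call:
carry_out(
  plan=[
    [2, 0, -5, 0, 0, -8, 0],
    [37.6, -12.2, -5.8, 0, 0, -72.9, 0],
    [37.6, -12.2, -5.8, 0, 0, -72.9, 0],
    [37.6, -12.2, -5.8, 0, 0, -72.9, 0],
    [37.6, -12.2, -5.8, 0, 0, -72.9, 0],
  ],
)

```text
clock: 0.6
tool_pos: [0.3918, -0.3535, 0.3551]
ee_rot: [0.833, 0.554, -0.0, -0.0]
force: [0.6, -0.2, 0.0]
gripper_width: 1.002
grasp_force: 0.0
```

```bash
python3 -c "
from h import *
go(.5195,-.233,.36,97.5)"
```

```text
cm [16.04  7.12 -0.49] deg [ -0.   -0.  -30.2] t 0.6 pos [ 0.3918 -0.3535  0.3551] F [ 0.6 -0.2  0. ] w 1.002
```

Call:
carry_out(
  plan=[
    [16, 7.1, -0.5, 0, 0, -30, 0],
    [16, 7.1, -0.5, 0, 0, -30, 0],
    [16, 7.1, -0.5, 0, 0, -30, 0],
    [16, 7.1, -0.5, 0, 0, -30, 0],
    [16, 7.1, -0.5, 0, 0, -30, 0],
  ],
)

```text
clock: 1.1
tool_pos: [0.5205, -0.2334, 0.3596]
ee_rot: [0.661, 0.751, 0.0, -0.0]
force: [-0.5, -0.6, 1.2]
gripper_width: 1.001
grasp_force: 0.0
```

```bash
python3 - <<'E'
from h import *
go(.5195,-.233,.30,97.5)
c=cam("wrist");im=read_camera("wrist");cv2.imwrite("pics/w1.png",im)
for X in [(.5195,-.233,.183),(.5038,-.1143,.205),(.5272,-.2887,.072)]:print(proj(c,X))
E
```

```text
cm [ 0.04 -0.09  5.96] deg [-0.  -0.  -0.2] t 1.1 pos [ 0.5205 -0.2334  0.3596] F [-0.5 -0.6  1.2] w 1.001
[278.22500653 220.0168861 ]
[277.39591036  72.84872777]
[278.72095147 236.42741163]
```

View pics/w1.png

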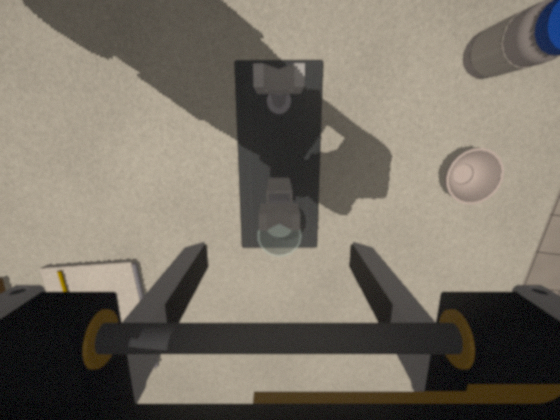

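The wrist view matches the predictions: the prop fork is at (279,218) and the post fork at (279,75), within about 1 mm. Next I descend around the prop fork and close.

Call:
carry_out(
  plan=[
    [0, -0.1, 5, 0, 0, 0, 0],
    [0, -0.1, 9, 0, 0, 0, 0],
    [0, -0.1, 11.4, 0, 0, 0, 0],
    [0, -0.1, 11.4, 0, 0, 0, 0],
    [0, -0.1, 11.4, 0, 0, 0, 150],
  ],
)

```text
clock: 1.65
tool_pos: [0.5175, -0.2367, 0.2472]
ee_rot: [0.664, 0.748, 0.0, 0.0]
force: [0.2, -0.2, 1.7]
gripper_width: 0.946
grasp_force: 0.0
```

Call:
carry_out(
  plan=[
    [0, 0, 0, 0, 0, 0, 255],
    [0, 0, 0, 0, 0, 0, 255],
    [0, 0, 0, 0, 0, 0, 255],
    [0, 0, 0, 0, 0, 0, 255],
    [0, 0, 0, 0, 0, 0, 255],
  ],
)

```text
clock: 2.15
tool_pos: [0.5178, -0.2358, 0.2464]
ee_rot: [0.663, 0.749, 0.0, 0.0]
force: [-0.4, 0.5, 0.0]
gripper_width: 0.526
grasp_force: 0.0
```

```bash
python3 -c "
from h import *
go(.5195,-.233,.267,97.5)"
```

```text
cm [ 0.25  0.2  -2.06] deg [ 0.   0.  -0.6] t 2.15 pos [ 0.5178 -0.2358  0.2464] F [-0.4  0.5  0. ] w 0.526
```

The gripper is still closing, so I correct the small offset before contact and then finish the close.

Call:
carry_out(
  plan=[
    [0.25, 0.2, 0.1, 0, 0, -0.6, 190],
    [0.25, 0.2, 0.1, 0, 0, -0.6, 255],
    [0.25, 0.2, 0.1, 0, 0, -0.6, 255],
    [0.25, 0.2, 0.1, 0, 0, -0.6, 255],
    [0.25, 0.2, 0.1, 0, 0, -0.6, 255],
  ],
)

```text
clock: 2.65
tool_pos: [0.5206, -0.2327, 0.2454]
ee_rot: [0.659, 0.752, 0.001, 0.001]
force: [13.8, 0.2, -2.2]
gripper_width: 0.403
grasp_force: 30.0
```

```bash
python3 -c "
from h import *
go(.5195,-.233,.267,97.5);print(get_state()['grasp_force'])"
```

```text
cm [-0.01 -0.11 -2.16] deg [0.2 0.1 0.1] t 2.65 pos [ 0.5206 -0.2327  0.2454] F [13.8  0.2 -2.2] w 0.403
30.025132969021797
```

Gripped at 38 mm, as it should be. I relieve the side force and lift slowly.

Call:
carry_out(
  plan=[
    [0, 0.1, -0.4, 0, 0, 0, 255],
    [0, 0.1, -0.8, 0, 0, 0, 255],
    [0, 0.1, -1.2, 0, 0, 0, 255],
    [0, 0.1, -1.5, 0, 0, 0, 255],
    [0, 0.1, -1.6, 0, 0, 0, 255],
  ],
)

```text
clock: 3.15
tool_pos: [0.5209, -0.2328, 0.2606]
ee_rot: [0.659, 0.752, 0.0, 0.0]
force: [7.2, -2.3, -8.1]
gripper_width: 0.401
grasp_force: 30.0
```

Call:
carry_out(
  plan=[
    [0, 0, -0.1, 0, 0, 0, 255],
    [0, 0, -0.2, 0, 0, 0, 255],
    [0, 0, -0.3, 0, 0, 0, 255],
    [0, 0, -0.3, 0, 0, 0, 255],
    [0, 0, -0.3, 0, 0, 0, 255],
  ],
)

```text
clock: 3.65
tool_pos: [0.521, -0.2327, 0.2638]
ee_rot: [0.659, 0.752, 0.0, 0.0]
force: [6.1, -1.6, -4.7]
gripper_width: 0.404
grasp_force: 30.0
```

Call:
carry_out(
  plan=[
    [0, 0.05, -0.1, 0, 0, 0, 255],
    [0, 0.05, -0.2, 0, 0, 0, 255],
    [0, 0.05, -0.2, 0, 0, 0, 255],
    [0, 0.05, -0.3, 0, 0, 0, 255],
    [0, 0.05, -0.3, 0, 0, 0, 255],
  ],
)

```text
clock: 4.15
tool_pos: [0.521, -0.2328, 0.2672]
ee_rot: [0.659, 0.752, 0.0, 0.0]
force: [4.8, 0.0, -6.7]
gripper_width: 0.405
grasp_force: 30.0
```

Call:
carry_out(
  plan=[
    [0, 0, -0.1, 0, 0, 0, 255],
    [0, 0, -0.2, 0, 0, 0, 255],
    [0, 0, -0.2, 0, 0, 0, 255],
    [0, 0, -0.3, 0, 0, 0, 255],
    [0, 0, -0.3, 0, 0, 0, 255],
  ],
)

```text
clock: 4.65
tool_pos: [0.5211, -0.2328, 0.2682]
ee_rot: [0.659, 0.752, 0.0, -0.001]
force: [12.8, -4.2, -24.1]
gripper_width: 0.397
grasp_force: 30.0
```

The prop is blocked upward at 24 N. I check the lock by pressing gently down.

Call:
carry_out(
  plan=[
    [0, 0, 0.2, 0, 0, 0, 255],
    [0, 0, 0.3, 0, 0, 0, 255],
    [0, 0, 0.4, 0, 0, 0, 255],
    [0, 0, 0.5, 0, 0, 0, 255],
    [0, 0, 0.5, 0, 0, 0, 255],
  ],
)

```text
clock: 5.15
tool_pos: [0.521, -0.2328, 0.2656]
ee_rot: [0.659, 0.752, 0.0, 0.0]
force: [3.6, 2.2, 2.3]
gripper_width: 0.405
grasp_force: 30.0
```

Call:
carry_out(
  plan=[
    [0, 0, 0.1, 0, 0, 0, 255],
    [0, 0, 0.1, 0, 0, 0, 255],
    [0, 0, 0.1, 0, 0, 0, 255],
    [0, 0, 0.1, 0, 0, 0, 255],
    [0, 0, 0.1, 0, 0, 0, 255],
  ],
)

```text
clock: 5.65
tool_pos: [0.521, -0.2328, 0.2643]
ee_rot: [0.659, 0.752, 0.0, 0.0]
force: [3.2, 2.3, -0.0]
gripper_width: 0.404
grasp_force: 30.0
```

Call:
carry_out(
  plan=[
    [0, 0, 0.1, 0, 0, 0, 255],
    [0, 0, 0.2, 0, 0, 0, 255],
    [0, 0, 0.2, 0, 0, 0, 255],
    [0, 0, 0.2, 0, 0, 0, 255],
    [0, 0, 0.2, 0, 0, 0, 255],
  ],
)

```text
clock: 6.15
tool_pos: [0.521, -0.2328, 0.2631]
ee_rot: [0.659, 0.752, 0.0, 0.0]
force: [1.1, 4.3, 11.0]
gripper_width: 0.401
grasp_force: 30.0
```

```bash
python3 - <<'E'
from h import *
go(.521,-.2328,.267,97.5)
c=cam("scene");im=read_camera("scene");cv2.imwrite("pics/s1.png",cv2.resize(im[105:225,160:300],None,fx=5,fy=5,interpolation=cv2.INTER_CUBIC))
ex=np.array([.9914,.1305,0]);b=np.array([.5205,-.233,0])
for z in(.04,.09,.112):print(z,(proj(c,b+.019*ex+[0,0,z])-[160,105])*5)
E
```

```text
cm [-0.   -0.   -0.39] deg [0.  0.  0.1] t 6.15 pos [ 0.521  -0.2328  0.2631] F [ 1.1  4.3 11. ] w 0.401
0.04 [272.4984737  352.17616268]
0.09 [261.54910385 281.96730152]
0.112 [256.53237901 249.79937382]
```

View pics/s1.png

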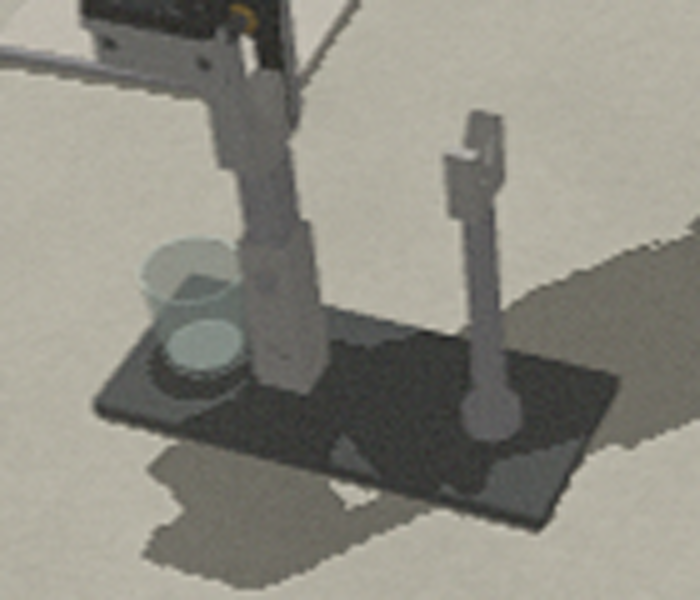

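A darker spot is visible at the upper hole, near (268,275). The 11 N of resistance downwards suggests the lock has engaged, so I press a little more to confirm.

Call:
carry_out(
  plan=[
    [0, 0, 0.1, 0, 0, 0, 255],
    [0, 0, 0.1, 0, 0, 0, 255],
    [0, 0, 0.2, 0, 0, 0, 255],
    [0, 0, 0.2, 0, 0, 0, 255],
    [0, 0, 0.2, 0, 0, 0, 255],
  ],
)

```text
clock: 6.7
tool_pos: [0.521, -0.2328, 0.2626]
ee_rot: [0.659, 0.752, 0.0, 0.001]
force: [-4.4, 7.8, 23.1]
gripper_width: 0.401
grasp_force: 30.0
```

It's locked both ways. I go to mid-play, release and rise.

Call:
carry_out(
  plan=[
    [0, 0, -0.3, 0, 0, 0, 255],
    [0, 0, -0.3, 0, 0, 0, 255],
    [0, 0, -0.3, 0, 0, 0, 0],
    [0, 0, -0.3, 0, 0, 0, 0],
    [0, 0, -0.3, 0, 0, 0, 0],
  ],
)

```text
clock: 7.2
tool_pos: [0.5207, -0.233, 0.2628]
ee_rot: [0.659, 0.752, -0.0, -0.0]
force: [-0.2, 0.8, -0.6]
gripper_width: 0.62
grasp_force: 0.0
```

Call:
carry_out(
  plan=[
    [0, 0, 0, 0, 0, 0, 0],
    [0, 0, -3, 0, 0, 0, 0],
    [0, 0, -8, 0, 0, 0, 0],
    [0, 0, -10, 0, 0, 0, 0],
    [0, 0, -10, 0, 0, 0, 0],
  ],
)

```text
clock: 7.7
tool_pos: [0.5212, -0.2331, 0.3664]
ee_rot: [0.659, 0.752, 0.001, 0.003]
force: [0.1, -0.1, 0.0]
gripper_width: 0.996
grasp_force: 0.0
```

```bash
python3 - <<'E'
from h import *
go(.522,.168,.36,158)
E
```

```text
cm [39.75  5.34  0.54] deg [  0.1   0.3 -60.5] t 7.7 pos [ 0.5212 -0.2331  0.3664] F [ 0.1 -0.1  0. ] w 0.996
```

Call:
carry_out(
  plan=[
    [39.8, 5.3, 0.5, 0, 0, -60.5, 0],
    [39.8, 5.3, 0.5, 0, 0, -60.5, 0],
    [39.8, 5.3, 0.5, 0, 0, -60.5, 0],
    [39.8, 5.3, 0.5, 0, 0, -60.5, 0],
    [39.8, 5.3, 0.5, 0, 0, -60.5, 0],
  ],
)

```text
clock: 8.2
tool_pos: [0.5205, 0.019, 0.3587]
ee_rot: [0.335, 0.942, -0.0, -0.001]
force: [1.4, -0.6, -0.6]
gripper_width: 0.997
grasp_force: 0.0
```

```bash
python3 - <<'E'
from h import *
go(.522,.168,.36,158)
E
```

```text
cm [ 9.29 11.65 -0.13] deg [ -0.1  -0.1 -17.1] t 8.2 pos [0.5205 0.019  0.3587] F [ 1.4 -0.6 -0.6] w 0.997
```

Call:
carry_out(
  plan=[
    [7, 9, -0.1, 0, 0, -15, 0],
    [7, 9, -0.1, 0, 0, -15, 0],
    [7, 9, -0.1, 0, 0, -15, 0],
    [7, 9, -0.1, 0, 0, -15, 0],
    [7, 9, -0.1, 0, 0, -15, 0],
  ],
)

```text
clock: 8.7
tool_pos: [0.5243, 0.1303, 0.3602]
ee_rot: [0.213, 0.977, -0.0, -0.001]
force: [0.6, -0.2, -0.4]
gripper_width: 1.0
grasp_force: 0.0
```

```bash
python3 - <<'E'
from h import *
c=cam("wrist");go(.522,.168,.26,158);im=read_camera("wrist");
cv2.imwrite("pics/w2.png",im)
h=cv2.cvtColor(im,cv2.COLOR_BGR2HSV);g=(h[...,0]>55)&(h[...,0]<100)&(h[...,1]>80);g[300:]=0
k,_=cv2.findContours(g.astype(np.uint8),0,1);print([(cv2.minAreaRect(a)) for a in k if cv2.contourArea(a)>60])
u=np.array([.927,-.375,0])
for s in(-.115,0,.115):print(s,proj(c,np.array([.522,.168,.13])+u*s))
E
```

```text
cm [ 1.77  3.35 10.02] deg [-0.1 -0.1 -2.5] t 8.7 pos [0.5243 0.1303 0.3602] F [ 0.6 -0.2 -0.4] w 1.0
[((309.107421875, 180.50445556640625), (211.0430450439453, 10.010662078857422), 89.35262298583984)]
-0.115 [308.14886736  75.05726653]
0 [309.96558902 191.07573274]
0.115 [311.459398   286.47252974]
```

View pics/w2.png

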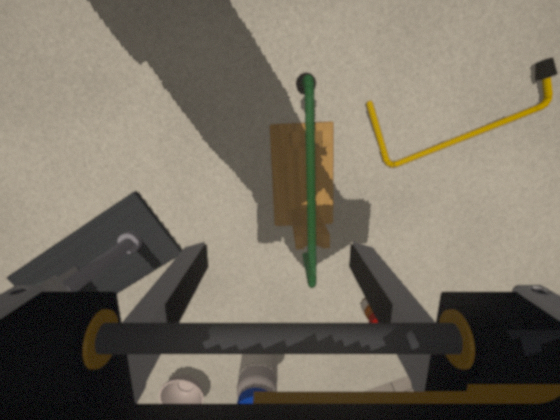

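The wrist view shows the green bend from (307,78) to (312,284), as predicted, with the uprights clear of the grip spot. I move on and descend.

Call:
carry_out(
  plan=[
    [1.7, 3.3, 0, 0, 0, -2.5, 0],
    [1.7, 3.3, 3, 0, 0, -2.5, 0],
    [1.7, 3.3, 5, 0, 0, -2.5, 0],
    [1.7, 3.3, 5, 0, 0, -2.5, 0],
    [1.7, 3.3, 5, 0, 0, -2.5, 0],
  ],
)

```text
clock: 9.25
tool_pos: [0.5229, 0.1671, 0.3117]
ee_rot: [0.192, 0.981, 0.0, 0.0]
force: [0.3, 0.5, 0.2]
gripper_width: 1.002
grasp_force: 0.0
```

```bash
python3 - <<'E'
from h import *
go(.522,.168,.208,158)
E
```

```text
cm [ 0.12  0.05 10.37] deg [ 0.   0.  -0.1] t 9.25 pos [0.5229 0.1671 0.3117] F [0.3 0.5 0.2] w 1.002
```

Call:
carry_out(
  plan=[
    [0.1, 0, 4, 0, 0, 0, 0],
    [0.1, 0, 8, 0, 0, 0, 0],
    [0.1, 0, 10.3, 0, 0, 0, 0],
    [0.1, 0, 10.3, 0, 0, 0, 180],
    [0.1, 0, 10.3, 0, 0, 0, 180],
  ],
)

```text
clock: 9.75
tool_pos: [0.5224, 0.1683, 0.2099]
ee_rot: [0.191, 0.982, 0.0, 0.001]
force: [0.3, 0.3, 0.2]
gripper_width: 0.865
grasp_force: 0.0
```

Call:
carry_out(
  plan=[
    [0, 0, 0, 0, 0, 0, 180],
    [0, 0, 0, 0, 0, 0, 200],
    [0, 0, 0, 0, 0, 0, 200],
    [0, 0, 0, 0, 0, 0, 200],
    [0, 0, 0, 0, 0, 0, 200],
  ],
)

```text
clock: 10.25
tool_pos: [0.5216, 0.1686, 0.2083]
ee_rot: [0.191, 0.982, 0.0, 0.0]
force: [0.0, 0.5, -0.6]
gripper_width: 0.439
grasp_force: 0.0
```

```bash
python3 - <<'E'
from h import *
go(.522,.168,.208,158)
E
```

```text
cm [-0.06 -0.04  0.03] deg [0. 0. 0.] t 10.25 pos [0.5216 0.1686 0.2083] F [ 0.   0.5 -0.6] w 0.439
```

Call:
carry_out(
  plan=[
    [0, 0, 0, 0, 0, 0, 255],
    [0, 0, 0, 0, 0, 0, 255],
    [0, 0, 0, 0, 0, 0, 255],
    [0, 0, 0, 0, 0, 0, 255],
    [0, 0, 0, 0, 0, 0, 255],
  ],
)

```text
clock: 10.75
tool_pos: [0.5219, 0.1692, 0.2084]
ee_rot: [0.191, 0.982, 0.001, 0.001]
force: [1.9, 5.3, -0.0]
gripper_width: 0.097
grasp_force: 30.0
```

Call:
carry_out(
  plan=[
    [0, 0, 0, 0, 0, 0, 255],
    [0, 0, 0, 0, 0, 0, 255],
    [0, 0, -0.5, 0, 0, 0, 255],
    [0, 0, -1, 0, 0, 0, 255],
    [0, 0, -1, 0, 0, 0, 255],
  ],
)

```text
clock: 11.25
tool_pos: [0.5218, 0.1685, 0.2189]
ee_rot: [0.191, 0.982, 0.0, 0.0]
force: [0.2, 0.2, 0.0]
gripper_width: 0.094
grasp_force: 30.0
```

Gripped at about 9 mm. I lift to carry height, where the long tip stays above the forks.

Call:
carry_out(
  plan=[
    [0, 0, -3, 0, 0, 0, 255],
    [0, 0, -7, 0, 0, 0, 255],
    [0, 0, -11, 0, 0, 0, 255],
    [0, 0, -15, 0, 0, 0, 255],
    [0, 0, -20, 0, 0, 0, 255],
  ],
)

```text
clock: 11.75
tool_pos: [0.5211, 0.1683, 0.4188]
ee_rot: [0.191, 0.982, -0.0, -0.001]
force: [0.3, -0.5, 0.2]
gripper_width: 0.093
grasp_force: 30.0
```

```bash
python3 - <<'E'
from h import *
go(.5117,-.1735,.42,97.5)
E
```

```text
cm [-11.93 -32.05  -0.1 ] deg [-0.1 -0.  60.5] t 11.75 pos [0.5211 0.1683 0.4188] F [ 0.3 -0.5  0.2] w 0.093
```

Call:
carry_out(
  plan=[
    [-0.8, -2, 0, 0, 0, 4, 255],
    [-2, -5, 0, 0, 0, 10, 255],
    [-3.2, -8.5, 0, 0, 0, 16, 255],
    [-4.4, -12, 0, 0, 0, 22, 255],
    [-5.6, -15, 0, 0, 0, 28, 255],
  ],
)

```text
clock: 12.25
tool_pos: [0.5169, 0.0068, 0.4182]
ee_rot: [0.425, 0.905, -0.0, 0.0]
force: [0.8, 1.1, -0.5]
gripper_width: 0.097
grasp_force: 30.0
```

```bash
python3 - <<'E'
from h import *
go(.5117,-.1735,.42,97.5)
E
```

```text
cm [-13.53 -11.93  -0.18] deg [-0.   0.  32.2] t 12.25 pos [0.5169 0.0068 0.4182] F [ 0.8  1.1 -0.5] w 0.097
```

Call:
carry_out(
  plan=[
    [-3, -2.7, 0, 0, 0, 7, 255],
    [-6.5, -5.6, 0, 0, 0, 15, 255],
    [-10, -8.8, 0, 0, 0, 23, 255],
    [-12.5, -11, 0, 0, 0, 30, 255],
    [-12.5, -11, 0, 0, 0, 31, 255],
  ],
)

```text
clock: 12.75
tool_pos: [0.513, -0.1614, 0.4176]
ee_rot: [0.653, 0.758, -0.0, -0.0]
force: [-0.3, 0.3, -1.2]
gripper_width: 0.097
grasp_force: 30.0
```

Call:
carry_out(
  plan=[
    [0, 0, 0, 0, 0, 0, 255],
    [0, 0, 0, 0, 0, 0, 255],
  ],
)

```text
clock: 12.95
tool_pos: [0.5135, -0.1572, 0.4181]
ee_rot: [0.648, 0.761, 0.0, -0.0]
force: [0.5, 1.1, -0.5]
gripper_width: 0.096
grasp_force: 30.0
```

```bash
python3 - <<'E'
from h import *
go(.5117,-.1735,.34,97.5)
c=cam("scene");im=read_camera("scene");x=im[20:220,130:330];cv2.imwrite("pics/s2.png",cv2.resize(x,None,fx=3,fy=3,interpolation=cv2.INTER_CUBIC))
s=get_state();p=s["tool_pos"]-[0,0,.078]
u=Ro.from_quat(s["ee_rot"]).apply([-1,0,0])  # toward long leg
for k,X in dict(A=p-.115*u,B=p+.115*u,tip=p+.115*u-[0,0,.1]).items():print(k,(proj(c,X)-[130,20])*3)
E
```

```text
cm [-1.58 -0.44  7.81] deg [ 0.  -0.   1.6] t 12.95 pos [ 0.5135 -0.1572  0.4181] F [ 0.5  1.1 -0.5] w 0.096
A [451.88512283 202.87098565]
B [170.38934673 155.00660502]
tip [189.5938539  264.63877343]
```

View pics/s2.png

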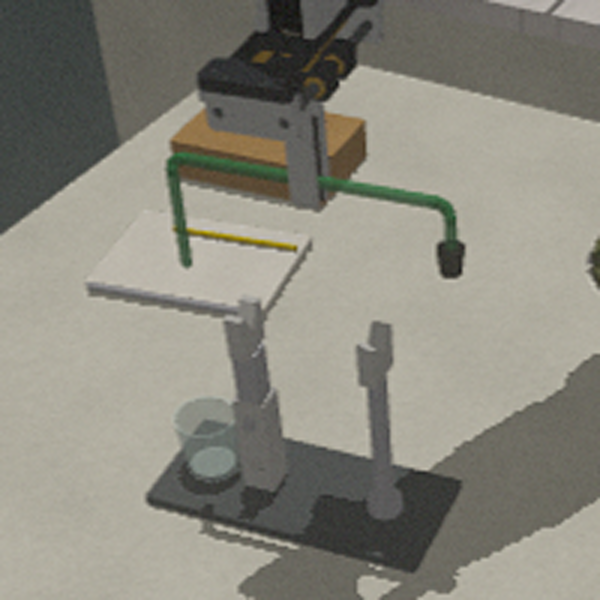

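The scene view shows the bend level in the gripper: long-leg corner (174,158), tip (186,265), bung (452,258). The long leg is on the beaker side, as predicted. I align over the notches, then lower.

Call:
carry_out(
  plan=[
    [-0.5, -0.1, 1, 0, 0, 0.5, 255],
    [-1.2, -0.2, 3, 0, 0, 1.2, 255],
    [-1.6, -0.3, 5.5, 0, 0, 1.6, 255],
    [-1.6, -0.3, 7.8, 0, 0, 1.6, 255],
    [-1.6, -0.3, 7.8, 0, 0, 1.6, 255],
  ],
)

```text
clock: 13.5
tool_pos: [0.5124, -0.1738, 0.3368]
ee_rot: [0.66, 0.752, -0.001, -0.003]
force: [0.3, -0.6, -0.1]
gripper_width: 0.093
grasp_force: 30.0
```

Call:
carry_out(
  plan=[
    [0, 0, 0, 0, 0, 0, 255],
    [0, 0, 0, 0, 0, 0, 255],
  ],
)

```text
clock: 13.7
tool_pos: [0.5133, -0.1742, 0.3414]
ee_rot: [0.66, 0.752, 0.0, 0.001]
force: [-1.0, 0.6, -0.2]
gripper_width: 0.098
grasp_force: 30.0
```

```bash
python3 - <<'E'
from h import *
go(.513,-.1736,.279,97.5)
E
```

```text
cm [ 0.07 -0.04  6.24] deg [ 0.1  0.1 -0.1] t 13.7 pos [ 0.5133 -0.1742  0.3414] F [-1.   0.6 -0.2] w 0.098
```

Call:
carry_out(
  plan=[
    [0, 0, 2, 0, 0, 0, 255],
    [0, 0, 4, 0, 0, 0, 255],
    [0, 0, 5.5, 0, 0, 0, 255],
    [0, 0, 6, 0, 0, 0, 255],
    [0, 0, 6.1, 0, 0, 0, 255],
  ],
)

```text
clock: 14.2
tool_pos: [0.5132, -0.1743, 0.2796]
ee_rot: [0.66, 0.751, 0.0, 0.0]
force: [-0.9, 0.4, -0.8]
gripper_width: 0.098
grasp_force: 30.0
```

Call:
carry_out(
  plan=[
    [0, 0, 0.1, 0, 0, 0, 255],
    [0, 0, 0.2, 0, 0, 0, 255],
    [0, 0, 0.3, 0, 0, 0, 255],
    [0, 0, 0.3, 0, 0, 0, 255],
  ],
)

```text
clock: 14.6
tool_pos: [0.5131, -0.1743, 0.2763]
ee_rot: [0.66, 0.751, 0.0, 0.0]
force: [0.3, 0.3, -0.2]
gripper_width: 0.095
grasp_force: 30.0
```

Call:
carry_out(
  plan=[
    [0, 0, 0.1, 0, 0, 0, 255],
    [0, 0, 0.2, 0, 0, 0, 255],
    [0, 0, 0.3, 0, 0, 0, 255],
    [0, 0, 0.3, 0, 0, 0, 255],
  ],
)

```text
clock: 15.0
tool_pos: [0.513, -0.1743, 0.273]
ee_rot: [0.66, 0.751, -0.0, -0.0]
force: [0.2, 0.3, -0.5]
gripper_width: 0.095
grasp_force: 30.0
```

Call:
carry_out(
  plan=[
    [0, 0, 0.1, 0, 0, 0, 255],
    [0, 0, 0.1, 0, 0, 0, 255],
    [0, 0, 0.2, 0, 0, 0, 255],
    [0, 0, 0.2, 0, 0, 0, 255],
  ],
)

```text
clock: 15.4
tool_pos: [0.5133, -0.1743, 0.272]
ee_rot: [0.66, 0.751, 0.0, 0.001]
force: [-0.0, 0.6, 8.3]
gripper_width: 0.097
grasp_force: 30.0
```

```bash
python3 - <<'E'
from h import *
go(.513,-.1736,.272,97.5)
im=read_camera("scene");a=cv2.resize(im[85:205,160:300],None,fx=5,fy=5,interpolation=cv2.INTER_CUBIC)
cv2.imwrite("pics/s3.png",a)
E
```

```text
cm [ 0.07 -0.02 -0.  ] deg [ 0.1  0.  -0.1] t 15.4 pos [ 0.5133 -0.1743  0.272 ] F [-0.   0.6  8.3] w 0.097
```

View pics/s3.png

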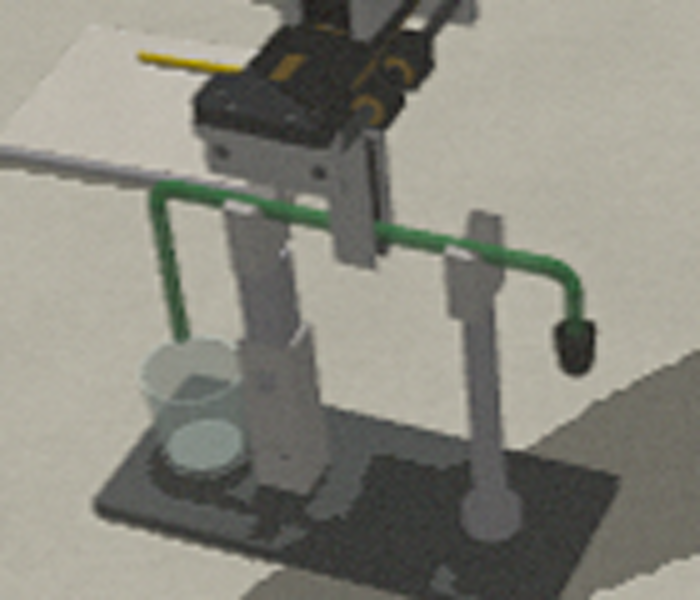

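Contact is at 8 N and the expected height. The tube lies in the prop notch (240,205) and post notch (465,250), with its tip over the beaker at (182,338). I release.

Call:
carry_out(
  plan=[
    [0, 0, 0, 0, 0, 0, 230],
    [0, 0, 0, 0, 0, 0, 200],
    [0, 0, 0, 0, 0, 0, 120],
    [0, 0, 0, 0, 0, 0, 0],
    [0, 0, 0, 0, 0, 0, 0],
  ],
)

```text
clock: 15.95
tool_pos: [0.513, -0.1743, 0.2709]
ee_rot: [0.66, 0.751, -0.0, -0.0]
force: [-0.4, -0.0, -0.5]
gripper_width: 0.402
grasp_force: 0.0
```

Call:
carry_out(
  plan=[
    [0, 0, 0, 0, 0, 0, 0],
    [0, 0, -1, 0, 0, 0, 0],
    [0, 0, -5, 0, 0, 0, 0],
    [0, 0, -10, 0, 0, 0, 0],
    [0, 0, -13, 0, 0, 0, 0],
  ],
)

```text
clock: 16.45
tool_pos: [0.5129, -0.1742, 0.4056]
ee_rot: [0.66, 0.751, 0.001, 0.002]
force: [-0.0, 0.3, -0.4]
gripper_width: 0.823
grasp_force: 0.0
```

Call:
carry_out(
  plan=[
    [0, 0, -2, 0, 0, 0, 0],
    [0, 0, -2, 0, 0, 0, 0],
    [0, 0, -2, 0, 0, 0, 0],
  ],
)

```text
clock: 16.75
tool_pos: [0.5129, -0.1742, 0.4207]
ee_rot: [0.66, 0.751, -0.0, -0.0]
force: [-0.0, 0.6, -1.5]
gripper_width: 1.004
grasp_force: 0.0
```

```bash
python3 - <<'E'
from h import *
im=read_camera("scene");a=cv2.resize(im[105:215,160:300],None,fx=4,fy=4,interpolation=cv2.INTER_CUBIC)
w=read_camera("wrist")[0:300,140:440]
b=cv2.resize(w,(440,440))[:,:]
cv2.imwrite("pics/f.png",np.hstack([a[:,:360],b]))
E
```

```text
(no output)
```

View pics/f.png

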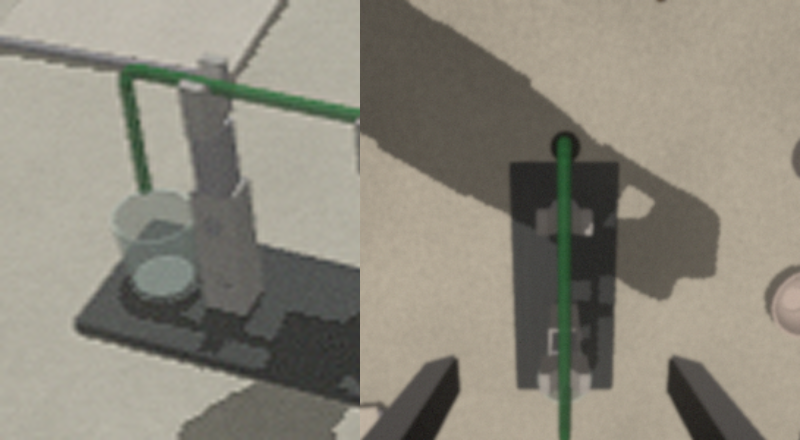

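The tube rests in both forks. It is straight along the stand in the wrist view (column 565), and the long leg hangs over the beaker at (145,190). The gripper is clear, so I hand in.

```bash
python3 -c "
from plant import *
print(finish_job())"
```

```text
the job is handed in; nothing more can be done
None
```

I handed the job in at about 17 s on the clock: the prop is locked at the upper hole (it held against firm pushes both up and down), and the green glass bend rests in both notches with its long leg over the beaker; no verdict came back.

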